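# Third hand for the splash guard

### The arm

A 6-joint arm with a two-finger parallel gripper is mounted at the origin on the work surface. World frame = base frame: x ahead of the robot, y to its left, z up, the work surface at z = 0. Lengths are in m, angles in rad, forces in N, time in s.
With the tool pointing down it reaches from about 0.3 to 0.875 m from the base axis. Payload 6.4 kg.
Tool frame: the origin (TCP) lies midway between the tips of the shut fingers; the grasp point (between the pads) lies 19 mm behind it; z points along the fingers, y is the line along which they close (so a half turn about z gives the same grasp; the last joint's range is limited). The gripper opens to 85 mm and grips with 20 to 120 N. Pads are 22 mm wide; open, the fingers measure 114 mm over their backs; the gripper's body (76 mm by 85 mm) begins 54 mm behind the grasp point. The pads swing forward as they close: fully open they stand 13 mm farther back than shut.
Start: joints at [1.084, 0.181, 1.607, -0, 1.354, -0.206], TCP at [0.159, 0.552, 0.231] pointing down, gripper open.
Joint ranges: [-2.99, 2.99], [-0.89, 2.07], [0.3, 2.58], [-1.14, 4.28], [0, 2.63], [-3.12, 3.12]. Speed limits (rad/s): [2.57, 2.57, 3.01, 3.14, 3.14, 3.14].

### API

Orientations are given as a unit quaternion [w, x, y, z].
In Python, from bench import status, camera, ctrl gives the robot as it stands. The module is installed in compiled form; this text tells all that it offers.
- The arm moves only by the shell command python3 -m handwheel 'ROWS'. ROWS is JSON, a list that holds one entry, the list of rows, each a list of 7 numbers: the opening, from -1 (shut) to 1 (fully open), then the shift along the tool's x, y, z in cm, then the turn, a rotation vector about the tool's x, y, z in degrees. A call has 1 to 10 rows; each row is the pose to reach, as a shift and turn from the pose commanded when the call began, along the tool's axes at that moment; what a row does not reach only later rows make up. A row lasts 1/8 s, in which the tool goes at most 62.5 mm and 10.7 degrees, less where a joint would pass 70% of its speed; a pose out of reach is approached as far as the arm can. A call with a gripper value outside its range is refused whole. The fingers move at their own pace and stop on an object; the grip force is fixed at half the most. Time passes only in rows, so rows that repeat a pose let the fingers close. It gives the time, the measured TCP pose, the force, the opening and the grip force at its end, in the units of the state.
- status.get_obs(): the state, without advancing time (a new reading comes with each control period).
- camera(name): name is "scene" or "top" or "wrist"; returns a dict with "frame" (384x512x3 uint8, blue, green, red), "depth" (384x512 float32, m along the optical axis (not along the pixel's ray), 0 where there is no reading), "fx", "fy", "cx", "cy" (pixels), "extrinsics" (4x4, takes a point from camera to world coordinates); the wrist camera has in their place "hand_eye" (4x4, takes a point from camera to tool coordinates, whose origin is the TCP and whose axes are the flange's). Camera axes: x right, y down, z forward; pixel columns grow to the right and rows downward; lengths in m; the calibration is good to about 2 mm. A picture is of the moment at which its call begins: read the wrist's pose just before it.
- ctrl.hand_in(): hands the job in; it is judged then, once.
The state is a dict: "time_s": time; "q": joint angles; "dq": joint speeds; "joint_efforts": joint torques, N m; "eef_pos": TCP position; "eef_rot": TCP orientation; "wrist_force": force on the tool from outside, world axes, zero at the start; "torque": the same for the moment, N m; "opening": opening from 0.0 (shut) to 1.0 (fully open); "grasp_force": force on a finger pad.
Only numpy, scipy, OpenCV 4.12 (cv2) and the standard library are available. Lean on these libraries where they do the work, as an engineer would, in place of code of your own. Each camera call takes 0.05 s, during which the arm holds its last target. There are 200 camera calls.

### The job

Slide the tall amber splash pane up out of its slot in the drying rack and stand it on the base plate of the splash-guard stand, upright and centred in front of the two uprights, so that its fixing slots meet their brass inserts. Then be a third hand for the colleague who will put in the thumbscrews: press the pane flat back against both uprights without ramming it, and finish while still holding it there, not letting go, with a steady push of about 10 newtons (between 5 and 16). Leave the two short side panes, the tube rack and the dish of thumbscrews where they are.

Things in the scene. Friction and masses are not known exactly. Their poses are not given: they have to be found in the camera images.
- pane: The tall amber acrylic splash pane: 10 mm thick along its own x, 150 mm wide along its y, 180 mm high along its z; about 0.32 kg; both faces alike. Origin at the centre of its lower edge. Starts upright in one of the three slots of the rack, lower edge on the rack's floor, so its top edge, the free edge to take it by, is 190 mm above the bench. Two dark fixing slots (14 mm wide, 6 mm high) 55 mm either side of its middle, 115 mm above its lower edge.
- side_a: A short pale-blue clear side pane, 10 x 150 x 120 mm, in another slot (top 130 mm above the bench). Origin at the centre of its lower edge. Leave it alone.
- side_b: The other short side pane, the same as side_a. Leave it alone.
- rack: The drying rack, fixed to the bench: grey, 204 mm along its x, 172 mm along its y, 75 mm high; origin at the centre of its underside. Floor 10 mm thick. Three slots at x = -66, 0 and +66 mm, each formed at both ends (y = +-72 mm) by white vertical ribs that reach from the floor to the top; a slot is 13 mm wide along x and 156 mm long along y. Panes stand across it, thickness along the rack's x, and slide out straight up: the pane is clear once its lower edge is above 75 mm.
- stand: The splash-guard stand, fixed to the bench. Origin on the bench, below the middle of the uprights' front faces. Its x axis points from the pane's side through the uprights to the tubes behind (roughly away from the robot). Grey base plate 12 mm thick, from x = -45 to +160 mm and y = -100 to +100 mm. The pane stands on the base plate just in front of the uprights (x from -10 to 0 mm, so its origin ends at x = -5, y = 0, z = 12 mm) and is pressed along the stand's +x.
- uprights: The stand's two rigid aluminium uprights, fixed to it; same origin and axes as the stand. Each is 20 x 20 mm, its front face in the plane x = 0, at y = -55 and +55 mm, 162 mm high above the bench (so the pane stands 30 mm taller); 90 mm clear between them, except for a low cross bar at 32 to 48 mm height. Brass threaded inserts at 127 mm height. They do not give, so the push rises steeply once the pane touches both.
- upright_l: The upright at y = +55 mm of the stand, part of uprights. Origin on the bench, below the middle of its front face; axes as the stand.
- upright_r: The upright at y = -55 mm of the stand, part of uprights. Origin on the bench, below the middle of its front face; axes as the stand.
- tube_rack: Black rack of capped sample tubes (green, red, magenta, purple caps), 94 x 160 mm, 106 mm high, standing loose on the stand's base plate 105 mm behind the uprights' front faces. Origin at the centre of its underside. Leave it alone.
- dish: Small blue dish of thumbscrews, 72 mm across and 18 mm high, loose on the bench between the rack and the stand. Origin at the centre of its underside. Leave it alone.

How it is judged:
On the way:
1. the amber pane is drawn up clear of the rack, upright in the gripper (z of pane in the frame of rack above 0.078 m and angle between pane's own z axis and vertical below 0.35 rad and contact force between the fingers and pane above 1 N), for 0.2 s.
At the end, for the whole second after the job is handed in: The pane stands on the base plate (within 4 mm), upright and parallel to the uprights within 0.05 rad, centred within 6 mm, origin at most 10 mm in front of their plane (flush is 5), still, in the grip, pushing the uprights with 5 to 16 N (each over 0.5) all through the last second (x of pane in the frame of stand between -0.01 and 0.002 m and y of pane in the frame of stand between -0.006 and 0.006 m and z of pane in the frame of stand between 0.008 and 0.016 m and angle between the x axis of pane and the x axis of stand, either way round below 0.05 rad and angle between pane's own z axis and vertical below 0.05 rad and contact force between pane and uprights between 5 and 16 N and contact force between pane and upright_l above 0.5 N and contact force between pane and upright_r above 0.5 N and contact force between the fingers and pane above 1 N and linear speed of pane below 0.01 m/s); the arm keeps its last pose, push and grip.
It fails at once if side pane a disturbed (moved over 20 mm or tipped) (distance of side_a from where it was at the start of the episode above 0.02 m or angle between side_a's own z axis and vertical above 0.2 rad).
It fails at once if side pane b disturbed (moved over 20 mm or tipped) (distance of side_b from where it was at the start of the episode above 0.02 m or angle between side_b's own z axis and vertical above 0.2 rad).
It fails at once if the tube rack is pushed over 20 mm or tipped (distance of tube_rack from where it was at the start of the episode above 0.02 m or angle between tube_rack's own z axis and vertical above 0.2 rad).
It fails at once if the dish is pushed over 30 mm or tipped (distance of dish from where it was at the start of the episode above 0.03 m or angle between dish's own z axis and vertical above 0.2 rad).
It fails at once if the pane is rammed against the uprights (over 50 N) (contact force between pane and uprights above 50 N).
It also fails if it takes over 61 s, if anything falls off the work surface, if the arm or the gripper's body presses on something with over 40 N, if the wrist force passes 120 N, or if a joint passes its speed limit or range.

## Working session

There is one attempt and no reset: what is moved stays moved. The work goes in short steps, Python scripts to look and compute and a shell command to move; the robot and the scene stay as the last step left them, time stands still between calls to the robot, and variables do not carry over. Pictures are saved under pics/ and viewed, at most 10 in all, crops included, and the job is handed in when it is done.

```bash
mkdir -p pics
cat > h.py <<'E'
import numpy as np,cv2
from bench import status,camera,ctrl
from scipy.spatial.transform import Rotation as R
def T():
    s=status.get_obs();M=np.eye(4);q=s['eef_rot'];M[:3,:3]=R.from_quat([q[1],q[2],q[3],q[0]]).as_matrix();M[:3,3]=s['eef_pos'];return M
def cloud(c,E):
    d=c['depth'];v,u=np.indices(d.shape)
    p=np.stack([(u-c['cx'])/c['fx']*d,(v-c['cy'])/c['fy']*d,d],-1)
    return p@E[:3,:3].T+E[:3,3]
E
python3 - <<'E'
from h import *
s=status.get_obs();print(s)
print(T().round(3))
a=camera('top');b=camera('scene')
np.savez('top.npz',**a);np.savez('scene.npz',**b)
cv2.imwrite('pics/top.png',a['frame']);cv2.imwrite('pics/scene.png',b['frame'])
print(a['extrinsics'],b['extrinsics'],a['fx'])
E
```

```text
{'time_s': 0.0, 'q': array([ 1.08366210e+00,  1.81524014e-01,  1.60803560e+00,  2.28999588e-06,
        1.35382244e+00, -2.06287563e-01]), 'dq': array([-7.39504692e-04, -1.72349200e-03,  9.04743072e-04,  8.31317485e-04,
       -8.21901333e-04,  5.05728239e-05]), 'joint_efforts': array([ 1.35185375e-03, -4.44859314e+01, -3.51339519e+01, -5.12455699e-05,
        9.43737512e-03,  1.80097720e-05]), 'eef_pos': array([0.15907439, 0.5519628 , 0.23038041]), 'eef_rot': array([-3.05076200e-04,  1.39962483e-01,  9.90156403e-01, -8.41081756e-04]), 'wrist_force': array([-0.44724441, -0.88813495,  0.53597516]), 'torque': array([0.0558925 , 0.05028283, 0.05139509]), 'grasp_force': 0.0, 'opening': 0.9996997696218216}
[[-0.961  0.277 -0.001  0.159]
 [ 0.277  0.961 -0.002  0.552]
 [ 0.    -0.002 -1.     0.23 ]
 [ 0.     0.     0.     1.   ]]
[[-2.16987123e-02 -9.82907279e-01  1.82818069e-01  3.70946069e-01]
 [-9.99492812e-01  2.55902664e-02  1.89541012e-02 -5.81838967e-04]
 [-2.33084871e-02 -1.82314066e-01 -9.82964036e-01  9.15071256e-01]
 [ 0.00000000e+00  0.00000000e+00  0.00000000e+00  1.00000000e+00]] [[ 0.61872737  0.60204477 -0.50469649  1.16639887]
 [ 0.78558649 -0.47864946  0.39210784 -0.46787942]
 [-0.00550623 -0.63909059 -0.76911176  0.97202356]
 [ 0.          0.          0.          1.        ]] 355.43968244164506
```

View pics/top.png

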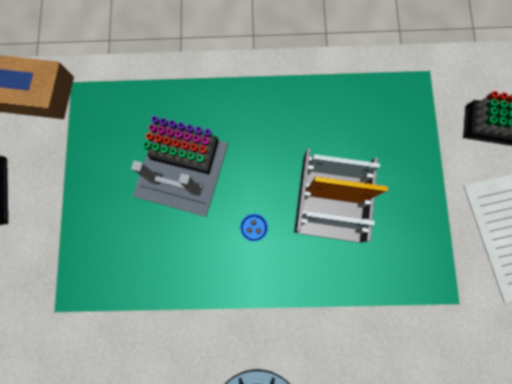

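View pics/scene.png

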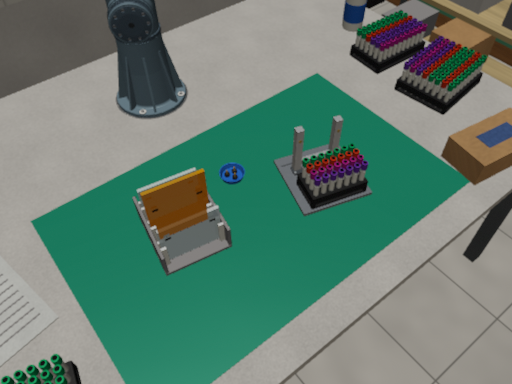

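The top view shows the rack with the amber pane's top edge at about (347,188) and a side pane either side (rows 162 and 220). The dish is at (254,227). The stand has its uprights at about (140,170) and (190,185), with the tubes beyond. The scene view agrees. Next I measure the poses.

Run:
```python
from h import *
for n in ['top','scene']:
    c=dict(np.load(n+'.npz'));P=cloud(c,c['extrinsics']);f=c['frame'];hsv=cv2.cvtColor(f,cv2.COLOR_BGR2HSV)
    x,y,z=P[...,0],P[...,1],P[...,2]
    ws=(c['depth']>0)&(abs(y)<.6)&(x>.2)&(x<.8)
    def rect(m,t):
        p=P[m];r=cv2.minAreaRect(p[:,:2].astype(np.float32));b=cv2.boxPoints(r)
        print(n,t,m.sum(),'z',np.percentile(p[:,2],[5,50,95]).round(3),'c',np.round(r[0],4),'size',np.round(r[1],3),'ang',round(r[2],1));print(b.round(3).tolist())
    am=ws&(hsv[...,0]>8)&(hsv[...,0]<25)&(hsv[...,1]>150)&(y<0)
    rect(am,'amber');rect(am&(z>.18),'amber top')
    if n=='scene':
        print(np.linalg.svd(P[am]-P[am].mean(0),full_matrices=False)[2][2])
    up=ws&(z>.145)&(z<.18)&(y>0)&(y<.4)&(hsv[...,1]<60)
    k,l=cv2.connectedComponents(up.astype(np.uint8))
    for i in range(1,k):
        if (l==i).sum()>12: rect(l==i,'up')
    gr=ws&(hsv[...,1]<60)&(z<.02)&(z>.006)&(y>0)&(y<.4); rect(gr,'plate')
    rk=ws&(hsv[...,1]<60)&(z<.08)&(z>.066)&(y<0);rect(rk,'rack top')
    rk=ws&(hsv[...,1]<60)&(z<.14)&(z>.122)&(y<0);
    k,l=cv2.connectedComponents(rk.astype(np.uint8))
    for i in range(1,k):
        if (l==i).sum()>12: rect(l==i,'side')
    di=ws&(hsv[...,0]>100)&(hsv[...,0]<125)&(hsv[...,1]>150)&(abs(y)<.2)&(z<.03);rect(di,'dish')
```

```text
top amber 1242 z [0.048 0.148 0.191] c [ 0.5968 -0.3754] size [0.087 0.506] ang 24.6
[[0.4519999921321869, -0.16300000250339508], [0.6629999876022339, -0.6240000128746033], [0.7419999837875366, -0.5879999995231628], [0.531000018119812, -0.12700000405311584]]
top amber top 389 z [0.182 0.19  0.192] c [ 0.5185 -0.2029] size [0.149 0.011] ang 80.1
[[0.5, -0.2750000059604645], [0.5109999775886536, -0.2770000100135803], [0.5360000133514404, -0.12999999523162842], [0.5260000228881836, -0.1289999932050705]]
top up 103 z [0.149 0.162 0.165] c [0.5763 0.254 ] size [0.02 0.02] ang 73.5
[[0.5640000104904175, 0.24699999392032623], [0.5830000042915344, 0.24199999868869781], [0.5889999866485596, 0.26100000739097595], [0.5690000057220459, 0.26600000262260437]]
top up 107 z [0.148 0.162 0.164] c [0.5446 0.1492] size [0.02 0.02] ang 73.6
[[0.5320000052452087, 0.1420000046491623], [0.5509999990463257, 0.13699999451637268], [0.5569999814033508, 0.15600000321865082], [0.5379999876022339, 0.16099999845027924]]
top plate 2677 z [0.01  0.013 0.016] c [0.4414 0.1617] size [0.316 0.489] ang 83.2
[[0.18000000
[... 2868 characters left out ...]
6
[[0.4350000023841858, -0.2669999897480011], [0.4490000009536743, -0.26899999380111694], [0.4729999899864197, -0.12399999797344208], [0.45899999141693115, -0.12099999934434891]]
scene side 60 z [0.123 0.128 0.131] c [ 0.5935 -0.159 ] size [0.027 0.012] ang 78.3
[[0.5849999785423279, -0.17100000381469727], [0.597000002861023, -0.17399999499320984], [0.6019999980926514, -0.1469999998807907], [0.5899999737739563, -0.14399999380111694]]
scene dish 348 z [0.001 0.007 0.018] c [ 0.4491 -0.0019] size [0.076 0.072] ang 85.1
[[0.4099999964237213, -0.035999998450279236], [0.4819999933242798, -0.0430000014603138], [0.4880000054836273, 0.032999999821186066], [0.41600000858306885, 0.039000000804662704]]
```

```bash
python3 -m handwheel '[[[1,-11,-12.5,-2,0,0,17],[1,-16.6,-18.7,-2,0,0,25],[1,-20.8,-23.5,-2,0,0,31],[1,-25,-28,-2,0,0,38],[1,-29,-33,-2,0,0,44],[1,-33,-37.5,-2,0,0,50],[1,-37.5,-42,-2,0,0,57],[1,-41.6,-47,-2,0,0,63],[1,-46,-51.5,-2,0,0,69],[1,-50,-56,-2,0,0,75]]]'
python3 - <<'E'
from h import *
M=T();print(M.round(4))
D=np.array([.5186,-.204,.25]);a=np.radians(-9.9)
Y=np.array([np.cos(a),np.sin(a),0]);Z=np.array([0,0,-1]);G=np.stack([np.cross(Y,Z),Y,Z],1)
print((M[:3,:3].T@(D-M[:3,3])*100).round(2),np.degrees(R.from_matrix(M[:3,:3].T@G).as_rotvec()).round(2))
E
```

```text
time_s: 1.35
eef_pos: [0.4294, -0.0126, 0.2509]
eef_rot: [0.0, 0.715, 0.699, 0.0]
wrist_force: [1.0, 1.0, -0.5]
opening: 0.998
grasp_force: 0.0
[[ 2.310e-02  9.997e-01  5.000e-04  4.294e-01]
 [ 9.997e-01 -2.310e-02  2.000e-04 -1.260e-02]
 [ 2.000e-04  5.000e-04 -1.000e+00  2.509e-01]
 [ 0.000e+00  0.000e+00  0.000e+00  1.000e+00]]
[-18.93   9.36   0.09] [ 0.03 -0.01  8.58]
```

```bash
python3 -m handwheel '[[[1,-5.5,2.7,0,0,0,2.5],[1,-11,5.4,0,0,0,5],[1,-16,8,0,0,0,7.5],[1,-18.9,9.3,0,0,0,8.6],[1,-18.9,9.3,0,0,0,8.6],[1,-18.9,9.3,0,0,0,8.6],[1,-18.9,9.3,0,0,0,8.6]]]'
cat >> h.py <<'E'
def wrist(name):
    M=T();c=camera('wrist');cv2.imwrite(f'pics/{name}.png',c['frame']);return M,c,cloud(c,M@c['hand_eye'])
def rel(M,D,a):
    a=np.radians(a);Y=np.array([np.cos(a),np.sin(a),0]);Z=np.array([0,0,-1]);G=np.stack([np.cross(Y,Z),Y,Z],1)
    print('shift cm',(M[:3,:3].T@(np.array(D)-M[:3,3])*100).round(2),'turn',np.degrees(R.from_matrix(M[:3,:3].T@G).as_rotvec()).round(2))
def rect(p,t):
    r=cv2.minAreaRect(p[:,:2].astype(np.float32));b=cv2.boxPoints(r)
    print(t,len(p),'z',np.percentile(p[:,2],[5,50,95]).round(4),'c',np.round(r[0],4),'size',np.round(r[1],4),'ang',round(r[2],2))
E
python3 - <<'E'
from h import *
M,c,P=wrist('w1');print(M[:3,3])
hsv=cv2.cvtColor(c['frame'],cv2.COLOR_BGR2HSV)
am=(c['depth']>0)&(hsv[...,0]>8)&(hsv[...,0]<25)&(hsv[...,1]>150)&(P[...,2]>.18)&(P[...,2]<.2)
rect(P[am],'amber top')
rel(M,[.5186,-.204,.155],-9.9)
E
```

```text
time_s: 2.22
eef_pos: [0.5181, -0.2, 0.251]
eef_rot: [-0.0, 0.764, 0.645, 0.0]
wrist_force: [0.5, -0.0, 0.7]
opening: 1.001
grasp_force: 0.0
[ 0.51813452 -0.19999509  0.25096556]
amber top 1335 z [0.1893 0.1904 0.1915] c [ 0.5195 -0.2058] size [0.1486 0.0097] ang 80.08
shift cm [-0.39  0.12  9.6 ] turn [-0.01 -0.02  0.29]
```

View pics/w1.png

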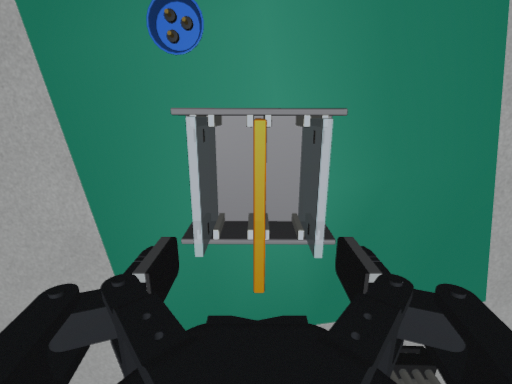

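The wrist view shows the amber edge (cols 254-266, rows 120-293) midway between the open fingers (about 155 and 360), and both side panes are well outside them. I descend and grip.

```bash
python3 -m handwheel '[[[1,-0.5,0.2,2.5,0,0,0.3],[1,-0.5,0.2,5,0,0,0.3],[1,-0.5,0.2,7.5,0,0,0.3],[1,-0.5,0.2,9.5,0,0,0.3],[1,-0.5,0.2,9.5,0,0,0.3],[0,-0.5,0.2,9.5,0,0,0.3],[-0.5,-0.5,0.2,9.5,0,0,0.3],[-1,-0.5,0.2,9.5,0,0,0.3],[-1,-0.5,0.2,9.5,0,0,0.3],[-1,-0.5,0.2,9.5,0,0,0.3]]]'; python3 -m handwheel '[[[-1,0,0,0,0,0,0],[-1,0,0,0,0,0,0],[-1,0,0,-1,0,0,0],[-1,0,0,-2,0,0,0],[-1,0,0,-3,0,0,0],[-1,0,0,-4,0,0,0]]]'
```

```text
time_s: 3.52
eef_pos: [0.5198, -0.2067, 0.1564]
eef_rot: [0.0, 0.766, 0.643, 0.0]
wrist_force: [-0.5, 0.1, 3.0]
opening: 0.114
grasp_force: 59.2
time_s: 4.28
eef_pos: [0.5196, -0.2065, 0.1967]
eef_rot: [0.0, 0.766, 0.643, 0.0]
wrist_force: [-0.1, -0.1, -2.5]
opening: 0.108
grasp_force: 58.5
```

```bash
python3 -m handwheel '[[[-1,0,0,-2.5,0,0,0],[-1,0,0,-5,0,0,0],[-1,0,0,-7.5,0,0,0],[-1,0,0,-10,0,0,0],[-1,4,-1,-10.3,0,0,1],[-1,9,-2.5,-10.3,0,0,2.3],[-1,14,-4,-10.3,0,0,3.7],[-1,19,-5.5,-10.3,0,0,5],[-1,23,-6.7,-10.3,0,0,6],[-1,25.8,-7.5,-10.3,0,0,6.7]]]';python3 -m handwheel '[[[-1,0,0,0,0,0,0],[-1,0,0,0,0,0,0]]]'
python3 - <<'E'
from h import *
M,c,P=wrist('w2');print(M.round(4))
hsv=cv2.cvtColor(c['frame'],cv2.COLOR_BGR2HSV);z=P[...,2];ok=(c['depth']>0)
up=ok&(hsv[...,1]<60)&(abs(z-.162)<.006)&(P[...,1]>.1)&(P[...,0]>.5)
k,l=cv2.connectedComponents(up.astype(np.uint8))
for i in range(1,k):
    if (l==i).sum()>30: rect(P[l==i],'up'); v,u=np.where(l==i);print(u.mean(),v.mean())
am=ok&(hsv[...,0]>8)&(hsv[...,0]<25)&(hsv[...,1]>150)
Q=(P[am]-M[:3,3])@M[:3,:3]
print('amber in tool',np.percentile(Q,[1,50,99],axis=0).round(4));
E
```

```text
time_s: 5.52
eef_pos: [0.4899, 0.0625, 0.2996]
eef_rot: [0.0, 0.802, 0.597, 0.0]
wrist_force: [-0.4, -0.3, -2.6]
opening: 0.106
grasp_force: 58.6
time_s: 5.78
eef_pos: [0.4905, 0.0602, 0.2992]
eef_rot: [0.0, 0.802, 0.597, -0.0]
wrist_force: [-0.5, -0.1, -3.0]
opening: 0.107
grasp_force: 58.6
[[ 2.868e-01  9.580e-01  4.000e-04  4.905e-01]
 [ 9.580e-01 -2.868e-01 -6.000e-04  6.020e-02]
 [-4.000e-04  5.000e-04 -1.000e+00  2.992e-01]
 [ 0.000e+00  0.000e+00  0.000e+00  1.000e+00]]
up 446 z [0.1605 0.1624 0.1637] c [0.5455 0.146 ] size [0.0195 0.02  ] ang 72.9
284.2937219730942 87.54932735426009
amber in tool [[-0.0249 -0.0045 -0.0354]
 [ 0.0089 -0.     -0.0339]
 [ 0.0748  0.0053 -0.0318]]
```

View pics/w2.png

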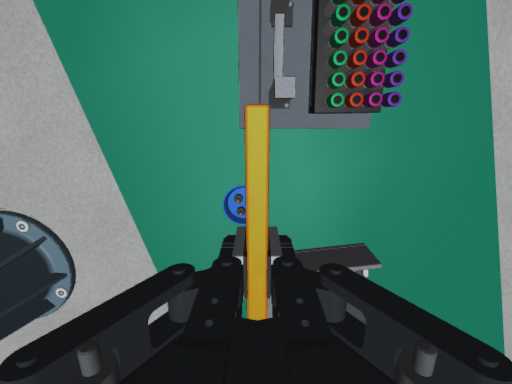

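The picture shows the pane end (cols 246-269, row 105) gripped on centre. The right upright's top is at (284,88), in front of the path, and the dish is clear. I move across in front of the stand and partly down.

```bash
python3 -m handwheel '[[[-1,2,-1.7,0,0,0,0],[-1,6,-1.7,0,0,0,0],[-1,10,-1.7,0,0,0,0],[-1,13.5,-1.7,0,0,0,0],[-1,15.3,-1.7,0,0,0,0.1],[-1,15.3,-1.7,2.5,0,0,0.1],[-1,15.3,-1.7,5,0,0,0.1],[-1,15.3,-1.7,7.5,0,0,0.1],[-1,15.3,-1.7,10.0,0,0,0.1],[-1,15.3,-1.7,11.5,0,0,0.1]]]';python3 -m handwheel '[[[-1,0,0,0,0,0,0],[-1,0,0,0,0,0,0]]]'
python3 - <<'E'
from h import *
M,c,P=wrist('w3');print(M.round(4))
hsv=cv2.cvtColor(c['frame'],cv2.COLOR_BGR2HSV);z=P[...,2];ok=(c['depth']>0)
up=ok&(hsv[...,1]<60)&(abs(z-.162)<.006)&(P[...,1]>.1)&(P[...,0]>.5)
k,l=cv2.connectedComponents(up.astype(np.uint8))
for i in range(1,k):
    if (l==i).sum()>30: rect(P[l==i],'up'); v,u=np.where(l==i);print(u.mean(),v.mean())
am=ok&(hsv[...,0]>8)&(hsv[...,0]<25)&(hsv[...,1]>150)
Q=(P[am]-M[:3,3])@M[:3,:3]
print('amber in tool',np.percentile(Q,[1,50,99],axis=0).round(4));
S=np.array([.5518,.2015]);d=M[:2,3]-S;print('stand xy',d@[.957,-.289],d@[.289,.957])
E
```

```text
time_s: 7.08
eef_pos: [0.5178, 0.2108, 0.1825]
eef_rot: [-0.0, 0.803, 0.596, -0.001]
wrist_force: [0.5, 0.5, -2.5]
opening: 0.108
grasp_force: 58.9
time_s: 7.32
eef_pos: [0.5189, 0.2119, 0.1851]
eef_rot: [0.0, 0.803, 0.596, 0.001]
wrist_force: [-0.5, 0.8, -2.7]
opening: 0.111
grasp_force: 59.0
[[ 2.892e-01  9.573e-01  1.700e-03  5.189e-01]
 [ 9.573e-01 -2.892e-01  2.000e-04  2.119e-01]
 [ 7.000e-04  1.500e-03 -1.000e+00  1.851e-01]
 [ 0.000e+00  0.000e+00  0.000e+00  1.000e+00]]
up 1121 z [0.1608 0.1625 0.1636] c [0.5774 0.2519] size [0.0196 0.0206] ang 73.09
327.12399643175735 141.871543264942
amber in tool [[-0.0247 -0.0044 -0.0354]
 [ 0.0135  0.     -0.0339]
 [ 0.0748  0.0052 -0.0315]]
stand xy -0.03445002221740737 0.00043721940110857797
```

View pics/w3.png

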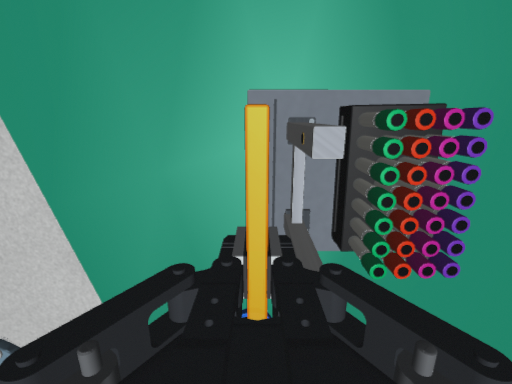

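The picture shows the pane (cols 246-269) upright in front of the stand. The left upright's top is at (327,142). Both uprights measured from close by put the target at (0.5519, 0.2018), so the pane is centred within 0.5 mm. I come down nearly to the plate and closer to the uprights.

```bash
python3 -m handwheel '[[[-1,0,0.7,0.8,0,0,0],[-1,0,1.4,1.6,0,0,0],[-1,0,2.0,2.2,0,0,0],[-1,-0.05,2.3,2.4,0,0,0],[-1,-0.05,2.3,2.4,0,0,0],[-1,-0.05,2.3,2.4,0,0,0],[-1,-0.05,2.3,2.4,0,0,0]]]'
cat >> h.py <<'E'
def rep():
    M=T();s=status.get_obs();d=M[:2,3]-[.5519,.2018];f=s['wrist_force']
    print('stand xyz mm',(1e3*np.array([d@[.9575,-.2885],d@[.2885,.9575],M[2,3]-.1463])).round(2),'F stand',(f[:2]@[.9575,-.2885]).round(2),(f[:2]@[.2885,.9575]).round(2),f[2].round(2),'head',np.degrees(np.arctan2(M[1,1],M[0,1])).round(2),'z',M[:3,2].round(4),'tq',s['torque'].round(2))
E
python3 -c "from h import *;rep()"
```

```text
time_s: 8.25
eef_pos: [0.54, 0.205, 0.1602]
eef_rot: [0.0, 0.803, 0.596, 0.0]
wrist_force: [-0.8, -0.2, -2.4]
opening: 0.106
grasp_force: 59.0
stand xyz mm [-12.35  -0.36  13.91] F stand -0.74 -0.47 -2.4 head -16.78 z [ 3.e-04  1.e-04 -1.e+00] tq [-0.03  0.02 -0.01]
```

Now I lower it gently onto the plate.

```bash
python3 -m handwheel '[[[-1,0,0.1,0.05,0,0,0],[-1,0,0.2,0.1,0,0,0],[-1,0,0.3,0.15,0,0,0],[-1,0,0.3,0.2,0,0,0],[-1,0,0.3,0.2,0,0,0],[-1,0,0.3,0.2,0,0,0]]]';python3 -c "from h import *;rep()"
```

```text
time_s: 9.0
eef_pos: [0.543, 0.2039, 0.1587]
eef_rot: [0.0, 0.803, 0.596, 0.0]
wrist_force: [-2.5, -1.8, 5.8]
opening: 0.109
grasp_force: 60.1
stand xyz mm [-9.08 -0.53 12.38] F stand -1.88 -2.47 5.76 head -16.79 z [ 6.e-04 -2.e-04 -1.e+00] tq [-0.12  0.77  0.15]
```

```bash
python3 -m handwheel '[[[-1,0,0,-0.06,0,0,0],[-1,0,0.1,-0.06,0,0,0],[-1,0,0.2,-0.06,0,0,0],[-1,0,0.2,-0.06,0,0,0],[-1,0,0.2,-0.06,0,0,0]]]';python3 -c "from h import *;rep()"
```

```text
time_s: 9.62
eef_pos: [0.5447, 0.2036, 0.1586]
eef_rot: [-0.0, 0.803, 0.596, 0.0]
wrist_force: [-4.5, -1.2, 4.1]
opening: 0.108
grasp_force: 59.8
stand xyz mm [-7.37 -0.35 12.3 ] F stand -3.96 -2.46 4.09 head -16.79 z [-1.e-04  2.e-04 -1.e+00] tq [0.29 0.8  0.17]
```

```bash
python3 -m handwheel '[[[-1,0,0.1,0,0,0,0],[-1,0,0.1,0,0,0,0],[-1,0,0.1,0,0,0,0],[-1,0,0.1,0,0,0,0]]]';python3 -c "from h import *;rep()"
```

```text
time_s: 10.12
eef_pos: [0.5457, 0.2033, 0.1585]
eef_rot: [-0.0, 0.803, 0.596, 0.0]
wrist_force: [-2.3, -0.1, 3.1]
opening: 0.112
grasp_force: 59.7
stand xyz mm [-6.33 -0.35 12.2 ] F stand -2.18 -0.75 3.15 head -16.79 z [ 0.e+00  2.e-04 -1.e+00] tq [0.5  0.66 0.13]
```

```bash
python3 -m handwheel '[[[-1,0,0.05,-0.03,0,0,0],[-1,0,0.05,-0.03,0,0,0],[-1,0,0.05,-0.03,0,0,0],[-1,0,0.05,-0.03,0,0,0]]]';python3 -c "from h import *;rep()"
```

```text
time_s: 10.62
eef_pos: [0.5463, 0.2029, 0.1586]
eef_rot: [0.0, 0.803, 0.596, 0.0]
wrist_force: [0.1, 1.1, -0.9]
opening: 0.11
grasp_force: 59.2
stand xyz mm [-5.69 -0.53 12.34] F stand -0.22 1.09 -0.93 head -16.8 z [ 1.e-04 -2.e-04 -1.e+00] tq [0.3  0.03 0.03]
```

```bash
python3 -m handwheel '[[[-1,0,0.05,0,0,0,0],[-1,0,0.05,0,0,0,0],[-1,0,0.05,0,0,0,0],[-1,0,0.05,0,0,0,0]]]';python3 -c "from h import *;rep()"
```

```text
time_s: 11.12
eef_pos: [0.5467, 0.2028, 0.1587]
eef_rot: [0.0, 0.803, 0.596, -0.0]
wrist_force: [-0.1, -0.3, -2.1]
opening: 0.111
grasp_force: 59.1
stand xyz mm [-5.31 -0.57 12.44] F stand 0.0 -0.33 -2.12 head -16.79 z [-1.e-04 -2.e-04 -1.e+00] tq [0.13 0.03 0.01]
```

```bash
python3 -m handwheel '[[[-1,0,0.05,0,0,0,0],[-1,0,0.05,0,0,0,0],[-1,0,0.05,0,0,0,0],[-1,0,0.05,0,0,0,0]]]';python3 -c "from h import *;rep()"
```

```text
time_s: 11.62
eef_pos: [0.5468, 0.2028, 0.1587]
eef_rot: [-0.0, 0.803, 0.596, -0.0]
wrist_force: [-4.0, 0.7, -0.7]
opening: 0.11
grasp_force: 59.3
stand xyz mm [-5.17 -0.55 12.44] F stand -4.0 -0.44 -0.73 head -16.79 z [-8.e-04 -0.e+00 -1.e+00] tq [ 0.27  0.68 -0.09]
```

```bash
python3 -m handwheel '[[[-1,0,0.05,0,0,0,0],[-1,0,0.05,0,0,0,0],[-1,0,0.05,0,0,0,0],[-1,0,0.05,0,0,0,0]]]';python3 -c "from h import *;rep()"
```

```text
time_s: 12.12
eef_pos: [0.5468, 0.2028, 0.1587]
eef_rot: [-0.001, 0.803, 0.596, -0.001]
wrist_force: [-6.2, 1.2, 0.9]
opening: 0.109
grasp_force: 59.6
stand xyz mm [-5.18 -0.56 12.42] F stand -6.34 -0.63 0.93 head -16.78 z [-0.0019  0.     -1.    ] tq [ 0.25  1.03 -0.1 ]
```

```bash
python3 -m handwheel '[[[-1,0,0.04,0,0,0,0],[-1,0,0.08,0,0,0,0],[-1,0,0.08,0,0,0,0],[-1,0,0.08,0,0,0,0],[-1,0,0.08,0,0,0,0],[-1,0,0.08,0,0,0,0]]]';python3 -c "from h import *;rep()"
```

```text
time_s: 12.88
eef_pos: [0.5468, 0.2028, 0.1587]
eef_rot: [-0.001, 0.803, 0.596, -0.001]
wrist_force: [-9.4, 1.3, 3.2]
opening: 0.11
grasp_force: 59.9
stand xyz mm [-5.16 -0.56 12.42] F stand -9.32 -1.49 3.16 head -16.77 z [-3.5e-03  3.0e-04 -1.0e+00] tq [ 0.33  1.43 -0.09]
```

```bash
python3 -m handwheel '[[[-1,0,0,0,0,0,0],[-1,0,0,0,0,0,0],[-1,0,0,0,0,0,0],[-1,0,0,0,0,0,0],[-1,0,0,0,0,0,0],[-1,0,0,0,0,0,0],[-1,0,0,0,0,0,0],[-1,0,0,0,0,0,0]]]'
python3 - <<'E'
from h import *
rep();c=camera('scene');cv2.imwrite('pics/end.png',cv2.resize(c['frame'][80:240,220:420],(800,640))[:600]);rep()
E
```

```text
time_s: 13.88
eef_pos: [0.5468, 0.2027, 0.1587]
eef_rot: [-0.001, 0.803, 0.596, -0.001]
wrist_force: [-8.6, 1.3, 3.1]
opening: 0.106
grasp_force: 59.9
stand xyz mm [-5.16 -0.58 12.41] F stand -8.57 -1.25 3.15 head -16.77 z [-3.5e-03  2.0e-04 -1.0e+00] tq [ 0.31  1.46 -0.14]
stand xyz mm [-5.14 -0.56 12.44] F stand -8.74 -1.17 3.11 head -16.77 z [-3.4e-03  3.0e-04 -1.0e+00] tq [ 0.3   1.41 -0.12]
```

View pics/end.png

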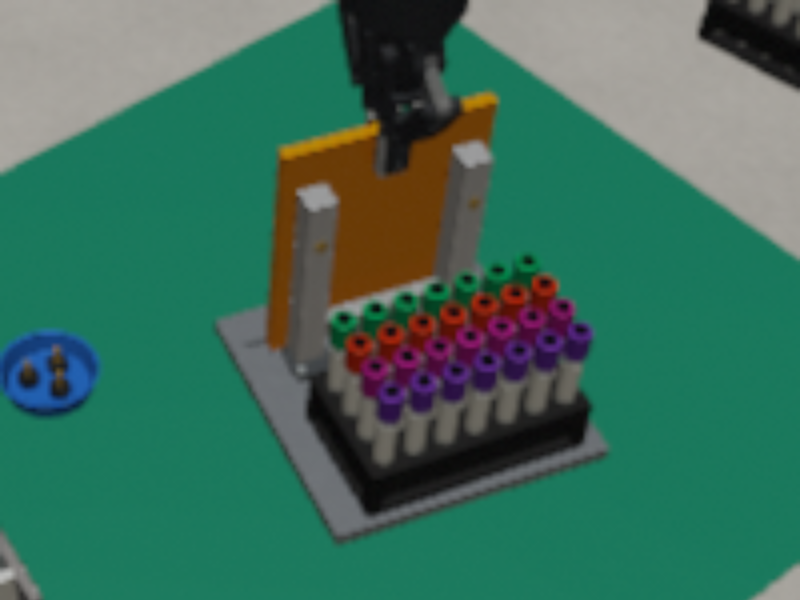

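The picture shows the pane upright on the plate behind both uprights' front faces and still gripped, with the tubes (450,390) and dish (48,370) undisturbed. The plate may be taking up to 2 N of the push by friction, so I push slightly more.

```bash
python3 -m handwheel '[[[-1,0,0.03,-0.01,0,0,0],[-1,0,0.05,-0.02,0,0,0],[-1,0,0.05,-0.02,0,0,0],[-1,0,0.05,-0.02,0,0,0],[-1,0,0.05,-0.02,0,0,0],[-1,0,0.05,-0.02,0,0,0],[-1,0,0.05,-0.02,0,0,0]]]';python3 -c "from h import *;rep()"
```

```text
time_s: 14.8
eef_pos: [0.5468, 0.2027, 0.1587]
eef_rot: [-0.002, 0.803, 0.596, -0.002]
wrist_force: [-9.8, 1.2, 2.5]
opening: 0.109
grasp_force: 59.9
stand xyz mm [-5.14 -0.58 12.43] F stand -9.72 -1.7 2.5 head -16.76 z [-4.5e-03  4.0e-04 -1.0e+00] tq [ 0.43  1.68 -0.1 ]
```

```bash
python3 -c "
from h import *
print(ctrl.hand_in());rep()"
```

```text
the job is handed in; nothing more can be done
None
the job is handed in; nothing more can be done
```

The job is handed in at about 15 s of the 61 s: the amber pane stands on the base plate, about 0.6 mm off centre and flush against the uprights, still gripped with a measured push of about 10 N; the hand-in returned no verdict.

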